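# Set and lock the telescoping hold-down on a heat sink

### The job

Set the bench press to clamp the heat sink that stands under it: twist the black grip on top of the plunger anticlockwise to its stop to unlock it, slide the plunger down until its sprung rubber foot presses on the heat sink with about 10 N, then twist the grip fully back clockwise to lock it there and let go. Press gently: the foot must never bear on the heat sink with 20 N or more.

Things in the scene. Friction and masses are not known exactly. Their poses are not given: they have to be found in the camera images.
- grip (a point): centre of the twist grip, a black upright bar on top of the plunger: 46 mm long (its x axis), 14 mm thick (y), 36 mm high (z); the axes turn with it. The plunger's vertical axis passes through this point, about 0.23 m above the bench at the start. Take it from above across the 14 mm; below it is only the 12 mm steel rod.
- twist_grip (a joint): twist of the grip against the press, rad: 0 = fully locked (clockwise stop seen from above), 1.25 = fully unlocked (anticlockwise stop). Locking turns small teeth on the plunger between teeth inside the collar, 5 mm apart, from about 0.6 rad on, shifting the plunger by up to 2.5 mm. If tooth meets tooth it sticks near 0.5: turn back, shift the plunger 1 to 2 mm and try again. It stays where left.
- press_foot: sprung rubber foot, 23 mm wide, at the plunger's lower end; it yields upward against a spring of 1 N per mm, at most 15 mm. Its origin is the centre of its pressing face (underside), on the plunger's axis.
- collar_top (a point): top of the steel collar (38 mm wide) that guides the plunger, on its axis, 158 mm above the bench; nothing round the grip stands higher. Unlocked, the plunger slides straight down through it, 44 mm at most; it does not sink by itself; sliding it down takes 1 to 2 N. Left unlocked, the foot's spring pushes it back up until the foot bears only about 5 N. Locked, it bears 30 N.
- press_stand: the press: grey base plate 128 x 92 mm fixed to the bench, column behind the plunger, arm over the work. Origin on the bench below the plunger's axis; x points to the column, z up.
- seat (a point): top of the base plate, below the foot. On a raised metal seat here stands a loose black finned heat sink, 40 x 40 mm, 22 mm high. The seat's height differs each time and is not measured: at the start the heat sink's top is anywhere from 13 to 26 mm below the foot's face.

How it is judged (in metres and radians):
On the way, in this order (a step that is already met when the one before it is completed fails the run):
1. the grip is twisted to unlock (value of joint twist_grip above 1 rad), for 0.2 s.
2. with the lock still open the foot is pressed on the heat sink (contact force between press_foot and anything else above 4 N and value of joint twist_grip above 0.75 rad), for 0.1 s.
At the end, for the whole second after the job is handed in: the grip is back at its locked stop (twist below 0.2 rad), the released plunger keeps its foot pressed on the heat sink with 6 to 15 N, at rest (value of joint twist_grip below 0.2 rad and contact force between press_foot and anything else between 6 and 15 N and linear speed of press_foot below 0.003 m/s); the robot touches nothing.
It fails at once if the foot bears with 20 N or more (contact force between press_foot and anything else above 20 N).
It also fails if it takes over 64 s, if anything falls off the work surface, if the arm or the gripper's body presses on something with over 40 N, if the wrist force passes 120 N, or if a joint passes its speed limit or range.

### The arm

A 6-joint arm with a two-finger parallel gripper is mounted at the origin on a cart in front of the work surface, level with it; the furniture and walls round the work are solid. World frame = base frame: x ahead of the robot, y to its left, z up, the work surface at z = 0. Lengths are in m, angles in degrees, forces in N, time in s.
With the tool pointing down it reaches from about 0.35 to 0.8 m from the base axis. Payload 7.3 kg.
Tool frame: the origin (TCP) lies midway between the tips of the shut fingers; the grasp point (between the pads) lies 19 mm behind it (env.grip_depth is the distance from the TCP to the grasp point, in m); z points along the fingers, y is the line along which they close (so a half turn about z gives the same grasp; the last joint's range is limited). The gripper opens to 85 mm and grips with 20 to 120 N. Pads are 22 mm wide; open, the fingers measure 114 mm over their backs; the gripper's body (76 mm by 85 mm) begins 54 mm behind the grasp point. The pads swing forward as they close: fully open they stand 13 mm farther back than shut.
Start: joints at [62.911, 19.595, 87.324, -0, 73.075, -8.365], TCP at [0.169, 0.497, 0.231] pointing down, gripper open.
Joint ranges: [-145.02, 145.02], [-44.19, 115.74], [2.07, 154.8], [-57.11, 237.11], [16.16, 152.29], [-177.93, 177.93]. Speed limits (degrees/s): [147.25, 147.25, 180, 180, 180, 180].

### API

Orientations are given as a 3x3 rotation matrix whose columns are the frame's x, y, z axes.
In Python, from cell import env gives the robot as it stands. The module is installed in compiled form; this text tells all that it offers.
- The arm moves only by the tool play_rows, never from a script. Its argument "targets" is a list of rows, each a list of 7 numbers: the turn, a rotation vector about the tool's x, y, z in degrees, then the shift along the tool's x, y, z in mm, then the opening in per cent of the stroke, from 0 (shut) to 100 (fully open). In form: [[ax, ay, az, tx, ty, tz, grip], ...]. A call has 1 to 20 rows; each row is the pose to reach, as a shift and turn from the pose commanded when the call began, along the tool's axes at that moment; what a row does not reach only later rows make up. A row lasts 1/8 s, in which the tool goes at most 62.5 mm and 10.7 degrees, less where a joint would pass 70% of its speed; a pose out of reach is approached as far as the arm can. A call with a gripper value outside its range is refused whole. The fingers move at their own pace and stop on an object; "newtons" is the grip in N (left out, the last holds). Time passes only in rows, so rows that repeat a pose let the fingers close. It gives the time, the measured TCP pose, the force, the opening and the grip force at its end, in the units of the state.
- env.get_obs(): the state, without advancing time (a new reading comes with each control period).
- env.camera(name): name is "scene" or "top" or "wrist"; returns a dict with "pixels" (480x640x3 uint8, red, green, blue), "depth" (480x640 float32, m along the optical axis (not along the pixel's ray), 0 where there is no reading), "camera_matrix" (3x3 intrinsics, pixels), "dist" ([k1, k2, p1, p2, k3] as OpenCV has them; the pictures are not rectified), "rvec" (rotation vector, rad) and "tvec" (3), from world to camera coordinates, as OpenCV has them. Camera axes: x right, y down, z forward; pixel columns grow to the right and rows downward; lengths in m; the calibration is good to about 2 mm. A picture is of the moment at which its call begins.
- env.sign_off(): hands the job in; it is judged then, once.
The state is a dict: "clock": time; "joints": joint angles; "qd": joint speeds; "tau": joint torques, N m; "tcp_pos": TCP position; "tcp_rot": TCP orientation; "contact_force": force on the tool from outside, world axes, zero at the start; "ft_torque": the same for the moment, N m; "width": finger opening in m; "grasp_force": force on a finger pad.
Only numpy, scipy, OpenCV 4.12 (cv2) and the standard library are available. Lean on these libraries where they do the work, as an engineer would, in place of code of your own. Each camera call takes 0.05 s, during which the arm holds its last target. There are 200 camera calls.

## Working session

There is one attempt and no reset: what is moved stays moved. The work goes in short steps, Python scripts to look and compute and a tool call to move; the robot and the scene stay as the last step left them, time stands still between calls to the robot, and variables do not carry over. Pictures are saved under pics/ and viewed, at most 10 in all, crops included, and the job is handed in when it is done.

Besides the shell and the picture viewer there is one more tool, called after "Call:" as a command line: name --pt "numbers of a row" for each row, then --argument value for the rest. play_rows: Moves the arm, as the interface text tells. Its arguments: {"type":"object","properties":{"targets":{"type":"array","items":{"type":"array","items":{"type":"number"}}},"newtons":{"type":"number"}},"required":["targets"]}

```bash
mkdir -p pics
cat > h.py <<'E'
from cell import env
import numpy as np, cv2
def cam(n):
    c=env.camera(n); c['R']=cv2.Rodrigues(np.array(c['rvec'],float))[0]; c['t']=np.array(c['tvec'],float).ravel(); return c
def save(c,f): cv2.imwrite('pics/'+f,cv2.cvtColor(c['pixels'],cv2.COLOR_RGB2BGR))
def cloud(c):
    v,u=np.mgrid[0:480,0:640]
    p=np.stack([u.ravel(),v.ravel()],1).astype(float)[:,None]
    n=cv2.undistortPoints(p,np.array(c['camera_matrix']),np.array(c['dist'])).reshape(-1,2)
    d=c['depth'].ravel()[:,None]
    X=np.hstack([n,np.ones((len(n),1))])*d
    return ((X-c['t'])@c['R']).reshape(480,640,3)
E
python3 - <<'E'
from h import *
for n in('scene','top'):
    c=cam(n); save(c,n+'1.png'); print(n,-c['R'].T@c['t'], c['depth'].min(),c['depth'].max())
    np.savez(n+'1.npz',P=cloud(c),d=c['depth'],px=c['pixels'])
o=env.get_obs();print(o['tcp_pos'],o['tcp_rot'],o['width'],o['clock'],env.grip_depth)
E
```

```text
scene [0.15136296 0.08445527 0.80074053] 0.0 1.7697351
top [ 0.36494044 -0.33810044  0.99664478] 0.0 1.7601194
[0.16834368 0.49689873 0.23070863] [[-9.47068384e-01  3.21031288e-01 -6.23350234e-04]
 [ 3.21031829e-01  9.47067641e-01 -1.20364727e-03]
 [ 2.03946403e-04 -1.34005154e-03 -9.99999081e-01]] 0.08582769221300145 0.1 0.0187
```

View pics/scene1.png

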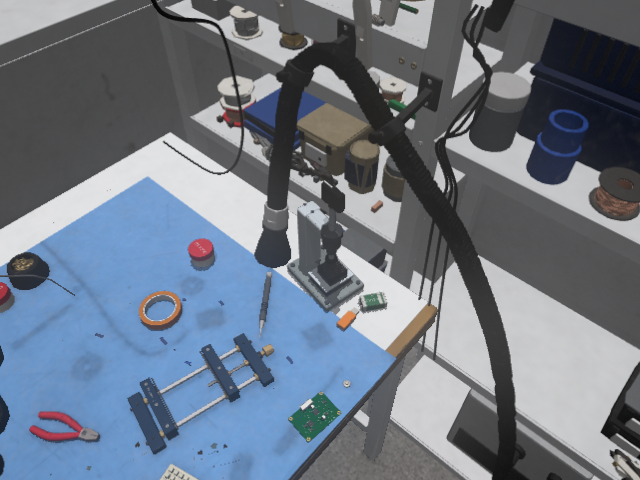

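View pics/top1.png

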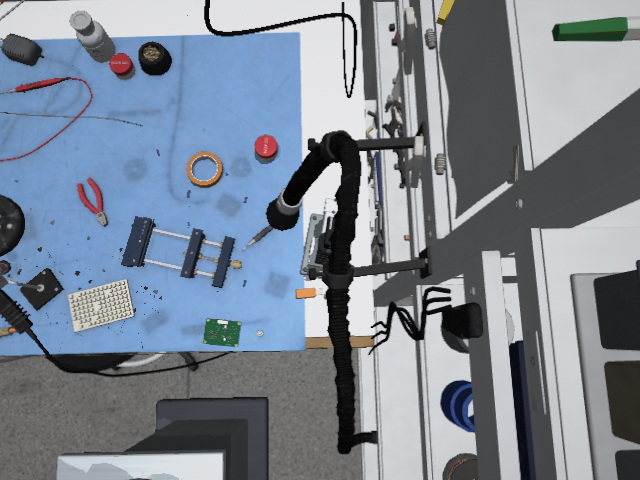

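The scene view shows the press at about (325,265), with the black grip near (333,198). The fume hose arches near it, and in the top view (330,210) it hides the press. Next I measure the grip and hose.

Run:
```python
from h import *
f=np.load('scene1.npz');P=f['P'];px=f['px'].astype(int)
for (u,v) in [(333,190),(333,198),(338,205),(326,190),(333,230),(328,270),(312,215),(275,240),(275,215),(285,120),(320,55),(400,140),(460,250),(325,300),(350,290),(293,265)]:
    print((u,v),P[v,u].round(3),px[v,u])
im=f['px'][150:320,240:400]
cv2.imwrite('pics/s1c.png',cv2.resize(cv2.cvtColor(im,cv2.COLOR_RGB2BGR),(640,680))[:600])
t=np.load('top1.npz');Q=t['P']
for (u,v) in [(285,210),(300,175),(335,145),(345,190),(340,250),(345,350),(310,240),(325,235),(345,440)]:
    print('top',(u,v),Q[v,u].round(3))
# grip cluster
m=(P[...,2]>.2)&(P[...,2]<.26)&(px.sum(-1)<200)
m[:150]=0;m[230:]=0;m[:,:310]=0;m[:,360:]=0
G=P[m];print(len(G),G.min(0),G.max(0),np.median(G,0))
top=G[G[:,2]>G[:,2].max()-.008];print(len(top),cv2.minAreaRect((top[:,:2]*1000).astype(np.float32)))
```

```text
(333, 190) [ 0.523 -0.363  0.249] [52 51 52]
(333, 198) [ 0.517 -0.357  0.24 ] [47 48 48]
(338, 205) [ 0.506 -0.356  0.233] [48 48 49]
(326, 190) [ 0.535 -0.36   0.244] [46 46 47]
(333, 230) [ 0.52  -0.362  0.16 ] [72 74 77]
(328, 270) [ 0.523 -0.355  0.055] [55 57 61]
(312, 215) [ 0.574 -0.37   0.153] [193 200 207]
(275, 240) [ 0.576 -0.282  0.161] [56 58 64]
(275, 215) [ 0.579 -0.29   0.211] [107 107 109]
(285, 120) [ 0.59  -0.335  0.362] [36 36 37]
(320, 55) [ 0.559 -0.375  0.456] [33 33 34]
(400, 140) [ 0.417 -0.363  0.401] [41 40 39]
(460, 250) [ 0.306 -0.371  0.27 ] [40 39 41]
(325, 300) [ 0.502 -0.323  0.015] [103 109 116]
(350, 290) [ 0.481 -0.37   0.017] [143 150 153]
(293, 265) [ 0.599 -0.341  0.02 ] [83 88 98]
top (285, 210) [ 0.573 -0.294  0.198]
top (300, 175) [ 0.591 -0.323  0.325]
top (335, 145) [ 0.592 -0.368  0.433]
top (345, 190) [ 0.524 -0.376  0.468]
top (340, 250) [ 0.462 -0.37   0.435]
top (345, 350) [ 0.346 -0.378  0.33 ]
top (310, 240) [ 0.557 -0.334  0.014]
top (325, 235) [ 0.519 -0.358  0.249]
top (345, 440) [ 0.179 -0.389  0.057]
480 [ 0.50132656 -0.37421215  0.20214195] [ 0.54628224 -0.35455066  0.25185883] [ 0.51945448 -0.35979333  0.23851165]
177 ((524.5287475585938, -364.52020263671875), (14.046549797058105, 45.95811080932617), 80.62834930419922)
```

View pics/s1c.png

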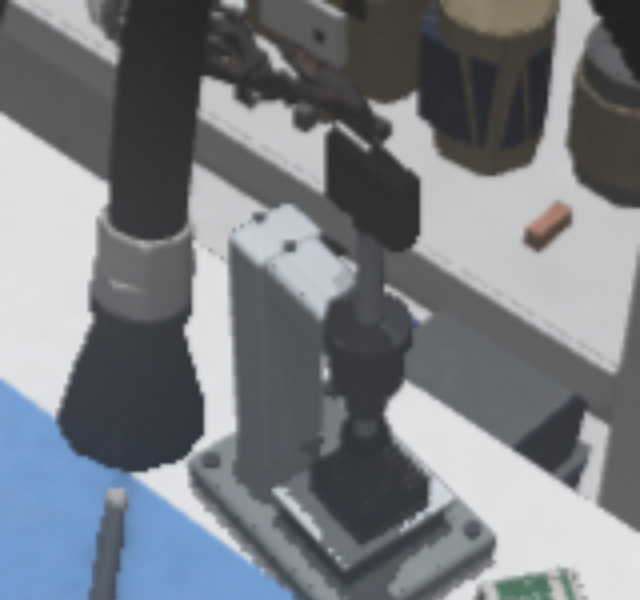

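The press, grip (long axis about -9°) and arm over the sink are clear. The hose arch passes right above the grip, so I need its profile and clearance.

Run:
```python
from h import *
A=[]
for n in('scene1','top1'):
    f=np.load(n+'.npz');P=f['P'].reshape(-1,3);px=f['px'].reshape(-1,3).astype(int)
    m=(f['d'].ravel()>0)&(px.sum(1)<170)&(P[:,1]>-.42)&(P[:,1]<-.22)&(P[:,2]>.13)&(P[:,0]>.15)&(P[:,0]<.64)
    A.append(P[m])
A=np.vstack(A)
for x in np.arange(.2,.64,.02):
    s=A[abs(A[:,0]-x)<.01]; s=s[s[:,2]>.26]
    if len(s): print(round(x,2),len(s),'y',s[:,1].min().round(3),s[:,1].max().round(3),'z',s[:,2].min().round(3),s[:,2].max().round(3))
print('nozzle/by z')
for z in np.arange(.14,.46,.03):
    s=A[(abs(A[:,2]-z)<.015)&(A[:,0]>.53)&(A[:,1]>-.40)]
    s=s[~((s[:,1]<-.34)&(s[:,0]<.55))]
    if len(s): print(z.round(2),len(s),s[:,:2].min(0).round(3),s[:,:2].max(0).round(3))
```

```text
0.28 16 y -0.391 -0.373 z 0.26 0.263
0.3 552 y -0.394 -0.367 z 0.26 0.291
0.32 728 y -0.393 -0.363 z 0.261 0.317
0.34 730 y -0.387 -0.362 z 0.285 0.337
0.36 789 y -0.385 -0.355 z 0.302 0.357
0.38 792 y -0.383 -0.354 z 0.323 0.375
0.4 866 y -0.381 -0.353 z 0.341 0.394
0.42 1015 y -0.384 -0.351 z 0.362 0.419
0.44 1510 y -0.42 -0.332 z 0.38 0.427
0.46 907 y -0.383 -0.352 z 0.397 0.444
0.48 925 y -0.387 -0.356 z 0.414 0.459
0.5 804 y -0.39 -0.364 z 0.426 0.468
0.52 766 y -0.392 -0.365 z 0.44 0.471
0.54 608 y -0.394 -0.368 z 0.446 0.47
0.56 564 y -0.395 -0.371 z 0.438 0.47
0.58 2928 y -0.395 -0.302 z 0.26 0.463
0.6 2193 y -0.42 -0.303 z 0.26 0.451
0.62 22 y -0.383 -0.339 z 0.367 0.432
nozzle/by z
0.14 325 [ 0.559 -0.314] [ 0.611 -0.257]
0.17 137 [ 0.566 -0.315] [ 0.598 -0.27 ]
0.2 25 [ 0.575 -0.314] [ 0.589 -0.278]
0.23 299 [ 0.579 -0.322] [ 0.602 -0.292]
0.26 466 [ 0.579 -0.33 ] [ 0.603 -0.298]
0.29 547 [ 0.58  -0.338] [ 0.606 -0.305]
0.32 573 [ 0.579 -0.347] [ 0.607 -0.315]
0.35 735 [ 0.581 -0.358] [ 0.609 -0.324]
0.38 708 [ 0.586 -0.371] [ 0.611 -0.335]
0.41 724 [ 0.578 -0.4  ] [ 0.613 -0.334]
0.44 1324 [ 0.551 -0.4  ] [ 0.612 -0.334]
```

Call:
play_rows --pt "0 0 9.5 -36 -25 -20 50" --pt "0 0 19 -72 -50 -40 50" --pt "0 0 28.5 -107 -75 -60 50" --pt "0 0 38 -143 -100 -70 50" --pt "0 0 47.5 -179 -125 -70 50" --pt "0 0 57 -215 -150 -70 50" --pt "0 0 66.5 -250 -176 -70 50" --pt "0 0 76 -286 -201 -70 50" --pt "0 0 85.5 -321 -226 -70 50" --pt "0 0 95 -339 -265 -70 50" --pt "0 0 104.5 -357 -303 -70 50" --pt "0 0 114 -374 -342 -70 50" --pt "0 0 123.5 -392 -380 -70 50" --pt "0 0 133 -410 -419 -70 50" --pt "0 0 142.5 -428 -457 -70 50" --pt "0 0 152 -445 -496 -70 50" --pt "0 0 161.5 -463 -534 -70 50" --pt "0 0 170.7 -481 -573 -70 50" --pt "0 0 170.7 -481 -573 -70 50" --pt "0 0 170.7 -481 -573 -70 50" --newtons 40

```text
clock: 2.6
tcp_pos: [0.4398, -0.1994, 0.3009]
tcp_rot: [[0.987, -0.163, -0.001], [-0.163, -0.987, 0.001], [-0.001, -0.001, -1.0]]
contact_force: [0.5, 0.5, 1.0]
width: 0.0427
grasp_force: 0.0
```

Run:
```python
from h import *
c=cam('scene'); save(c,'s2.png'); w=cam('wrist'); save(w,'w2.png')
cv2.imwrite('pics/m2.png',cv2.cvtColor(np.hstack([cv2.resize(c['pixels'],(400,300)),cv2.resize(w['pixels'],(400,300))]),cv2.COLOR_RGB2BGR))
np.savez('s2.npz',P=cloud(c),px=c['pixels'])
o=env.get_obs();print(o['tcp_pos'],o['tcp_rot'].round(3) if hasattr(o['tcp_rot'],'round') else o['tcp_rot'],o['joints'],o['width'],o['clock'],o['contact_force'])
print('wristcam',-w['R'].T@w['t'])
```

```text
[ 0.43999755 -0.19880951  0.30126656] [[ 0.987 -0.162 -0.   ]
 [-0.162 -0.987  0.001]
 [-0.    -0.    -1.   ]] [-3.34327922e+01  1.23702004e+01  8.62050207e+01  1.98390014e-02
  8.14497607e+01  6.58745622e+01] 0.042821225868837146 2.7 [-0.69519482  0.50448689  0.08746377]
wristcam [ 0.51262862 -0.2110741   0.44316228]
```

View pics/s2.png

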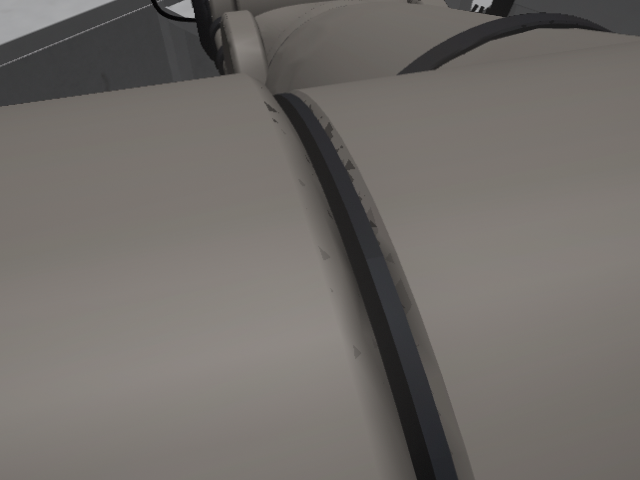

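The arm fills the scene view, hiding the press. I check the gripper's shape from the top camera and the wrist view.

Run:
```python
from h import *
c=cam('top'); w=cv2.imread('pics/w2.png')
np.savez('t2.npz',P=cloud(c),px=c['pixels'])
cr=cv2.cvtColor(c['pixels'],cv2.COLOR_RGB2BGR)[50:350,100:500]
cv2.imwrite('pics/m3.png',np.hstack([cr,cv2.resize(w,(400,300))]))
```

```text
(no output)
```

View pics/m3.png

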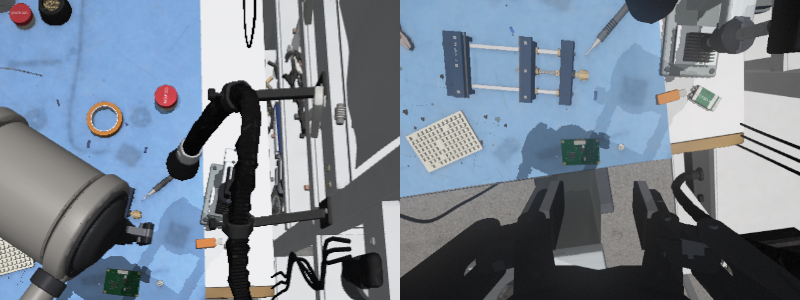

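Top view: a fat forearm/wrist end, with the camera bracket sticking out at top-image (240,283). Measuring their extents.

Run:
```python
from h import *
f=np.load('t2.npz');P=f['P']
R=np.array(env.get_obs()['tcp_rot']);t=np.array(env.get_obs()['tcp_pos'])
a=P[270:300,228:255].reshape(-1,3);a=a[a[:,2]>.3]
L=(a-t)@R;print('cam local',L.min(0).round(3),np.median(L,0).round(3),L.max(0).round(3))
for r in range(240,330,10):
  row=P[r,100:255];z=row[:,2];print(r,[(int(u+100),*(1000*row[u]).astype(int)) for u in range(40,155,12) if z[u]>.3])
```

```text
cam local [-0.052  0.028 -0.695] [-0.002  0.052 -0.103] [ 0.016  0.149 -0.008]
240 [(140, np.int64(434), np.int64(-216), np.int64(657)), (152, np.int64(434), np.int64(-225), np.int64(656)), (164, np.int64(434), np.int64(-233), np.int64(655)), (176, np.int64(434), np.int64(-240), np.int64(652)), (188, np.int64(364), np.int64(-338), np.int64(996)), (200, np.int64(434), np.int64(-257), np.int64(651)), (212, np.int64(435), np.int64(-265), np.int64(644)), (224, np.int64(439), np.int64(-269), np.int64(621))]
250 [(140, np.int64(427), np.int64(-216), np.int64(656)), (152, np.int64(426), np.int64(-226), np.int64(658)), (164, np.int64(426), np.int64(-234), np.int64(657)), (176, np.int64(426), np.int64(-242), np.int64(656)), (188, np.int64(426), np.int64(-251), np.int64(657)), (200, np.int64(426), np.int64(-258), np.int64(654)), (212, np.int64(428), np.int64(-264), np.int64(640)), (224, np.int64(433), np.int64(-268), np.int64(613))]
260 [(140, np.int64(419), np.int64(-217), np.int64(657)), (152, np.int64(419), np.int64(-225), np.int64(657)), (164, np.int64(419), np.int64(-233), np.int64(654)),
[... 1874 characters left out ...]
, (164, np.int64(391), np.int64(-234), np.int64(655)), (176, np.int64(392), np.int64(-240), np.int64(646)), (188, np.int64(392), np.int64(-246), np.int64(638)), (200, np.int64(393), np.int64(-251), np.int64(620))]
310 [(140, np.int64(386), np.int64(-209), np.int64(631)), (152, np.int64(385), np.int64(-224), np.int64(650)), (164, np.int64(385), np.int64(-233), np.int64(649)), (176, np.int64(385), np.int64(-237), np.int64(635)), (188, np.int64(386), np.int64(-244), np.int64(627))]
320 [(140, np.int64(379), np.int64(-210), np.int64(632)), (152, np.int64(378), np.int64(-222), np.int64(641)), (164, np.int64(378), np.int64(-229), np.int64(634)), (176, np.int64(379), np.int64(-234), np.int64(621))]
```

```bash
cat >> h.py <<'E'
from scipy.spatial.transform import Rotation as Ro
def orient(lean,phi,yaw):
    l,p,b=np.radians([lean,phi,yaw])
    z=-np.array([np.sin(l)*np.cos(p),np.sin(l)*np.sin(p),np.cos(l)])
    h=np.array([np.cos(b),np.sin(b),0]); y=h.copy(); y[2]=-(h@z)/z[2]; y/=np.linalg.norm(y)
    return np.stack([np.cross(y,z),y,z],1)
def row(R,p):
    o=env.get_obs();R0=np.array(o['tcp_rot']);p0=np.array(o['tcp_pos'])
    return Ro.from_matrix(R0.T@R).as_rotvec(degrees=True).round(1),(1000*R0.T@(np.array(p)-p0)).round(1)
E
python3 - <<'E'
from h import *
c=cam('top')
print('cam proj',cv2.projectPoints(np.array([[.513,-.211,.443]]),np.array(c['rvec'],float),np.array(c['tvec'],float),np.array(c['camera_matrix']),np.array(c['dist']))[0])
R=orient(20,105,-99.4);g=np.array([.5245,-.3645,.240])
for b in(.09,.04,0): print(b,row(R,g+R[:,2]*(.0187-b)),g+R[:,2]*(.0187-b))
E
```

```text
cam proj [[[202.04512511 208.87168641]]]
0.09 (array([-18.3,   8. ,  -1.2]), array([100. , 127.6,  -5.5])) [ 0.51818843 -0.3409449   0.30700008]
0.04 (array([-18.3,   8. ,  -1.2]), array([107. , 143.2,  41.5])) [ 0.5226145  -0.3574632   0.26001545]
0 (array([-18.3,   8. ,  -1.2]), array([112.6, 155.7,  79.1])) [ 0.52615535 -0.37067785  0.22242775]
```

Call:
play_rows --pt "-9 4 -0.6 0 0 -5 50" --pt "-18.3 8 -1.2 25 25 -5 50" --pt "-18.3 8 -1.2 50 55 -5 50" --pt "-18.3 8 -1.2 75 90 -5 50" --pt "-18.3 8 -1.2 100 127 -5 50" --pt "-18.3 8 -1.2 100 127 -5 50" --pt "-18.3 8 -1.2 100 127 -5 50"

```text
clock: 3.68
tcp_pos: [0.5178, -0.3405, 0.306]
tcp_rot: [[0.984, -0.156, 0.087], [-0.12, -0.937, -0.329], [0.133, 0.314, -0.94]]
contact_force: [0.7, 0.7, -0.2]
width: 0.0425
grasp_force: 0.0
```

Run:
```python
from h import *
w=cam('wrist'); save(w,'w4.png'); P=cloud(w); np.savez('w4.npz',P=P,px=w['pixels'])
t=cam('top'); save(t,'t4.png')
m=(P[...,2]>.246)&(P[...,2]<.258)&(abs(P[...,0]-.5245)<.035)&(abs(P[...,1]+.3645)<.03)
G=P[m];print(len(G),G.min(0),G.max(0), cv2.minAreaRect((G[:,:2]*1000).astype(np.float32)) if len(G) else 0)
R=orient(20,105,-99.4);g=np.array([.5245,-.3645,.240])
o=env.get_obs();print(o['tcp_pos'],o['joints'],o['contact_force'])
print(row(R,g+R[:,2]*(.0187)))
```

```text
2006 [ 0.5030656  -0.37554573  0.24600719] [ 0.5488161  -0.35622569  0.25196406] ((525.799560546875, -365.79998779296875), (14.015640258789062, 45.96140670776367), 81.02574920654297)
[ 0.51788858 -0.34022036  0.30661823] [-33.84130725  19.57685734  78.37397811 -14.11277703  67.40148036
  68.06641548] [-0.81979097  0.39129622 -0.40367704]
(array([-0.,  0., -0.]), array([ 0.5,  0.8, 89.9]))
```

View pics/w4.png

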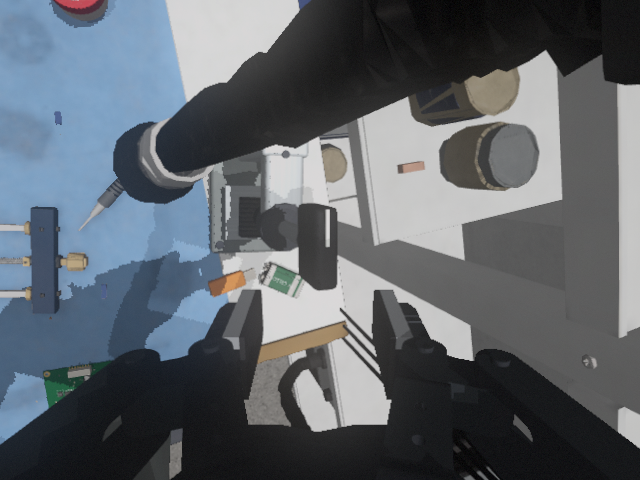

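View pics/t4.png

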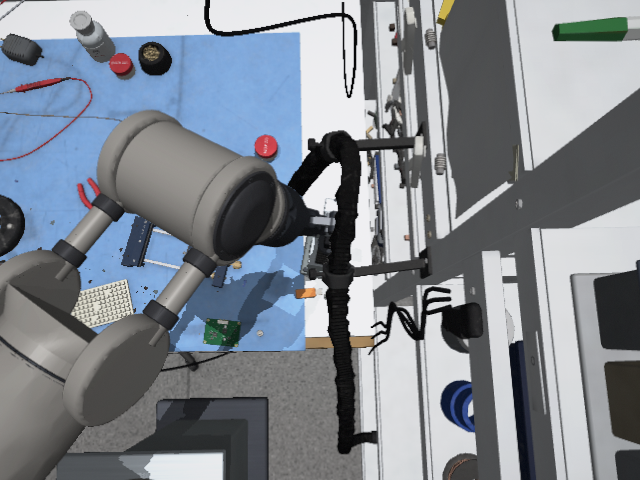

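Wrist view: the grip bar is at (318,246), between and aligned with the pads, with the hose in front at the top. The top view shows the wrist clear of the hose. Advancing.

Call:
play_rows --pt "0 0 0 1.9 1.8 25 50" --pt "0 0 0 1.9 1.8 50 50" --pt "0 0 0 1.9 1.8 70 50" --pt "0 0 0 1.9 1.8 82 50" --pt "0 0 0 1.9 1.8 89 50" --pt "0 0 0 1.9 1.8 89 50" --pt "0 0 0 1.9 1.8 89 50"

```text
clock: 4.65
tcp_pos: [0.5276, -0.3728, 0.2243]
tcp_rot: [[0.984, -0.157, 0.088], [-0.12, -0.936, -0.331], [0.135, 0.315, -0.94]]
contact_force: [0.4, -0.1, 0.3]
width: 0.0425
grasp_force: 0.0
```

Call:
play_rows --pt "0 0 0 0 0 0 30" --pt "0 0 0 0 0 0 10" --pt "0 0 0 0 0 0 0" --pt "0 0 0 0 0 0 0" --pt "0 0 0 0 0 0 0" --pt "0 0 0 0 0 0 0" --newtons 40

```text
clock: 5.4
tcp_pos: [0.5278, -0.3707, 0.2232]
tcp_rot: [[0.984, -0.157, 0.088], [-0.121, -0.937, -0.327], [0.134, 0.311, -0.941]]
contact_force: [0.8, 7.2, 2.0]
width: 0.0202
grasp_force: 38.5
```

Call:
play_rows --pt "0 0 -5 0 0 0 0" --pt "0 0 -10 0 0 0 0" --pt "0 0 -15 0 0 0 0" --pt "0 0 -20 0 0 0 0" --pt "0 0 -25 0 0 0 0" --pt "0 0 -30 0 0 0 0" --pt "0 0 -35 0 0 0 0" --pt "0 0 -35 0 0 0 0"

```text
clock: 6.4
tcp_pos: [0.5272, -0.3699, 0.2224]
tcp_rot: [[0.895, 0.437, 0.086], [0.44, -0.837, -0.325], [-0.07, 0.329, -0.942]]
contact_force: [0.1, 9.7, 1.4]
width: 0.0203
grasp_force: 41.5
```

```bash
cat >> h.py <<'E'
def gripang(z0,z1):
    w=cam('wrist');P=cloud(w)
    m=(P[...,2]>z0)&(P[...,2]<z1)&(np.hypot(P[...,0]-.526,P[...,1]+.366)<.028)&(w['pixels'].astype(int).sum(-1)<260)
    G=P[m];r=cv2.minAreaRect((G[:,:2]*1000).astype(np.float32));print('grip',len(G),r,G[:,2].max().round(4));return w
E
python3 - <<'E'
from h import *
w=gripang(.246,.256);save(w,'w5.png')
o=env.get_obs();print(o['contact_force'],o['ft_torque'],o['joints'],o['width'],np.degrees(np.arctan2(o['tcp_rot'][1][1],o['tcp_rot'][0][1])))
E
```

```text
grip 4431 ((527.32666015625, -361.34893798828125), (45.411582946777344, 39.45124053955078), 75.51966094970703) 0.256
[0.55622315 9.8104626  0.55105749] [2.47489785 0.14837642 0.19818525] [-35.92033152  25.29427955  82.9253487  -14.65241479  57.19023135
  33.66924805] 0.02002237027796168 -62.48314114113072
```

View pics/w5.png

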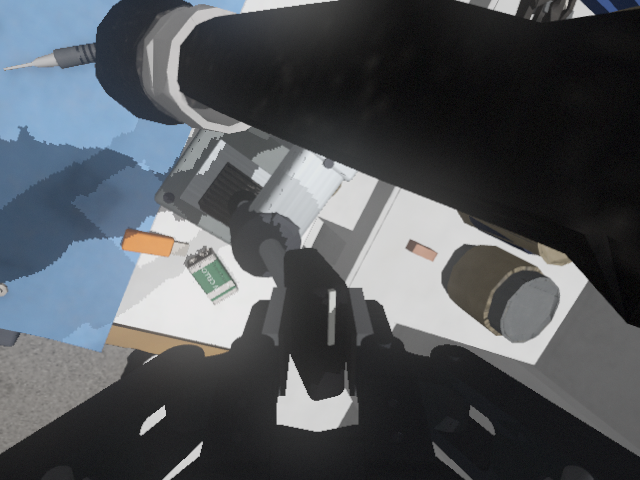

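The wrist view shows the bar at (318,325) still held between the pads and turning with them. Continuing to the stop.

Call:
play_rows --pt "0 0 -5 0 0 0 0" --pt "0 0 -10 0 0 0 0" --pt "0 0 -15 0 0 0 0" --pt "0 0 -20 0 0 0 0" --pt "0 0 -25 0 0 0 0" --pt "0 0 -28 0 0 0 0" --pt "0 0 -28 0 0 0 0"

```text
clock: 7.32
tcp_pos: [0.5262, -0.3706, 0.2223]
tcp_rot: [[0.585, 0.806, 0.084], [0.781, -0.533, -0.326], [-0.218, 0.256, -0.942]]
contact_force: [-2.3, 6.9, 1.3]
width: 0.0178
grasp_force: 38.9
```

Run:
```python
from h import *
o=env.get_obs();print(o['contact_force'],o['ft_torque'],o['joints'],o['width'],np.degrees(np.arctan2(o['tcp_rot'][1][1],o['tcp_rot'][0][1])))
```

```text
[-2.34056145  6.94241599  1.25015892] [1.81658278 0.99998398 0.06314982] [-35.9700125   25.29732295  82.9508852  -14.77510376  57.2401523
   5.63186393] 0.017820664506598173 -33.45349274282087
```

Call:
play_rows --pt "0 0 -3 0 0 0 0" --pt "0 0 -6 0 0 0 0" --pt "0 0 -6 0 0 0 0" --pt "0 0 -6 0 0 0 0"

```text
clock: 7.82
tcp_pos: [0.526, -0.3711, 0.2224]
tcp_rot: [[0.499, 0.863, 0.083], [0.832, -0.449, -0.327], [-0.244, 0.232, -0.941]]
contact_force: [-3.3, 5.0, 0.7]
width: 0.0176
grasp_force: 38.6
```

Run:
```python
from h import *
o=env.get_obs();print(o['contact_force'],o['ft_torque'],o['joints'],o['width'],np.degrees(np.arctan2(o['tcp_rot'][1][1],o['tcp_rot'][0][1])),np.array(o['tcp_rot']).round(4))
print(row(np.array(o['tcp_rot']),np.array(o['tcp_pos'])-[0,0,.01]))
```

```text
[-3.34769245  4.95516794  0.68428887] [ 1.32877331  1.19599569 -0.24766036] [-35.99978024  25.29919153  82.94137999 -14.83215713  57.23819848
  -0.32327367] 0.017613223079336698 -27.487194046354357 [[ 0.4985  0.8629  0.0834]
 [ 0.8317 -0.4489 -0.3267]
 [-0.2444  0.2322 -0.9414]]
(array([0., 0., 0.]), array([ 2.4, -2.3,  9.4]))
```

Call:
play_rows --pt "0 0 0 0.5 -0.5 1.9 0" --pt "0 0 0 1 -0.9 3.8 0" --pt "0 0 0 1.5 -1.4 5.6 0" --pt "0 0 0 2 -1.9 7.5 0" --pt "0 0 0 2.4 -2.3 9.4 0" --pt "0 0 0 2.4 -2.3 9.4 0" --pt "0 0 0 2.4 -2.3 9.4 0"

```text
clock: 8.7
tcp_pos: [0.5259, -0.3711, 0.2121]
tcp_rot: [[0.498, 0.863, 0.083], [0.832, -0.449, -0.326], [-0.244, 0.232, -0.942]]
contact_force: [-1.4, 4.3, 0.4]
width: 0.0176
grasp_force: 38.5
```

Call:
play_rows --pt "0 0 0 0.2 -0.2 0.9 0" --pt "0 0 0 0.5 -0.5 1.9 0" --pt "0 0 0 0.7 -0.7 2.8 0" --pt "0 0 0 0.7 -0.7 2.8 0"

```text
clock: 9.2
tcp_pos: [0.5259, -0.3711, 0.2093]
tcp_rot: [[0.498, 0.863, 0.083], [0.832, -0.449, -0.326], [-0.244, 0.232, -0.942]]
contact_force: [-2.2, 4.8, 0.3]
width: 0.0176
grasp_force: 38.8
```

Call:
play_rows --pt "0 0 0 0.5 -0.5 1.9 0" --pt "0 0 0 1 -0.9 3.8 0" --pt "0 0 0 1 -0.9 3.8 0"

```text
clock: 9.57
tcp_pos: [0.526, -0.3711, 0.2055]
tcp_rot: [[0.499, 0.863, 0.083], [0.832, -0.449, -0.327], [-0.244, 0.232, -0.941]]
contact_force: [-3.1, 5.7, 1.6]
width: 0.0176
grasp_force: 39.1
```

Call:
play_rows --pt "0 0 0 0.5 -0.5 1.9 0" --pt "0 0 0 1 -0.9 3.8 0" --pt "0 0 0 1 -0.9 3.8 0"

```text
clock: 9.95
tcp_pos: [0.526, -0.3712, 0.2022]
tcp_rot: [[0.499, 0.863, 0.084], [0.832, -0.449, -0.327], [-0.245, 0.233, -0.941]]
contact_force: [-3.7, 6.5, 5.5]
width: 0.0176
grasp_force: 40.1
```

Call:
play_rows --pt "0 0 0 0.5 -0.5 1.9 0" --pt "0 0 0 0.7 -0.7 2.8 0" --pt "0 0 0 0.7 -0.7 2.8 0" --pt "0 0 0 0.7 -0.7 2.8 0"

```text
clock: 10.45
tcp_pos: [0.5261, -0.3713, 0.1998]
tcp_rot: [[0.499, 0.863, 0.084], [0.831, -0.449, -0.328], [-0.245, 0.233, -0.941]]
contact_force: [-5.8, 8.5, 8.3]
width: 0.0176
grasp_force: 41.1
```

Run:
```python
from h import *
for i in range(2):
    w=gripang(.220,.228)
    o=env.get_obs();print(o['clock'],o['tcp_pos'],o['contact_force'],o['ft_torque'],o['width'])
save(w,'w6.png')
```

```text
grip 4547 ((528.1707153320312, -365.0683898925781), (37.87507247924805, 44.41178512573242), 2.650190830230713) 0.228
10.5 [ 0.52607308 -0.3712513   0.19983737] [-4.95689481  8.59997     7.38181978] [ 1.54273357  1.57884693 -0.32804592] 0.017529525096989743
grip 4532 ((528.2260131835938, -364.6964111328125), (37.79921340942383, 44.74477767944336), 3.357187032699585) 0.228
10.55 [ 0.52608238 -0.37126342  0.19983075] [-5.19760632  7.92582455  7.97410295] [ 1.46706255  1.51990357 -0.4105944 ] 0.017779532765183566
```

View pics/w6.png

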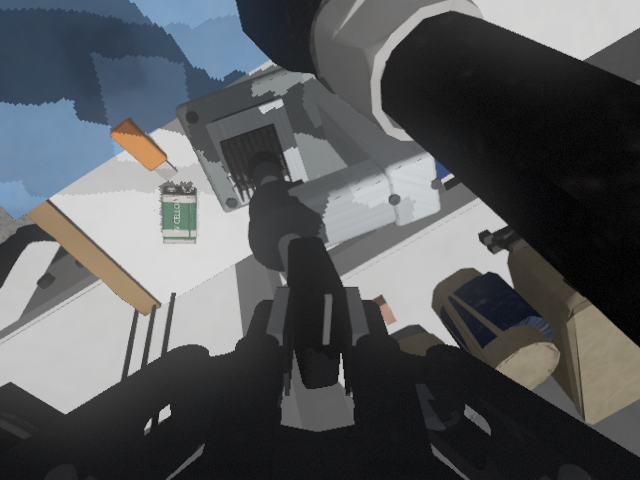

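The view shows the bar at (318,320) still firmly held and the foot on the heat sink at (265,165). Pushing a little more, to about 10 N.

Call:
play_rows --pt "0 0 0 0.3 -0.3 1.2 0" --pt "0 0 0 0.7 -0.7 2.6 0" --pt "0 0 0 0.7 -0.7 2.6 0" --pt "0 0 0 0.7 -0.7 2.6 0"

```text
clock: 11.05
tcp_pos: [0.5261, -0.3713, 0.1975]
tcp_rot: [[0.499, 0.863, 0.085], [0.831, -0.449, -0.328], [-0.245, 0.234, -0.941]]
contact_force: [-6.4, 8.7, 10.4]
width: 0.018
grasp_force: 41.7
```

Call:
play_rows --pt "0 0 5 0 0 0 0" --pt "0 0 10 0 0 0 0" --pt "0 0 15 0 0 0 0" --pt "0 0 20 0 0 0 0" --pt "0 0 25 0 0 0 0" --pt "0 0 30 0 0 0 0" --pt "0 0 30 0 0 0 0"

```text
clock: 11.92
tcp_pos: [0.5253, -0.3708, 0.1971]
tcp_rot: [[0.864, 0.497, 0.082], [0.495, -0.805, -0.327], [-0.096, 0.323, -0.941]]
contact_force: [-7.4, 9.5, 13.4]
width: 0.0177
grasp_force: 83.5
```

Run:
```python
from h import *
o=env.get_obs();print(o['contact_force'],o['ft_torque'],o['joints'],o['width'],np.degrees(np.arctan2(o['tcp_rot'][1][1],o['tcp_rot'][0][1])))
```

```text
[-7.36923968  9.50960673 13.44818932] [ 2.37031953  2.38326611 -0.32630652] [-35.99439326  26.54668185  85.13186147 -15.48692117  53.96563798
  30.85191591] 0.01765599138636629 -58.31017128717252
```

Run:
```python
from h import *
w=cam('wrist');save(w,'w7.png')
```

```text
(no output)
```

View pics/w7.png

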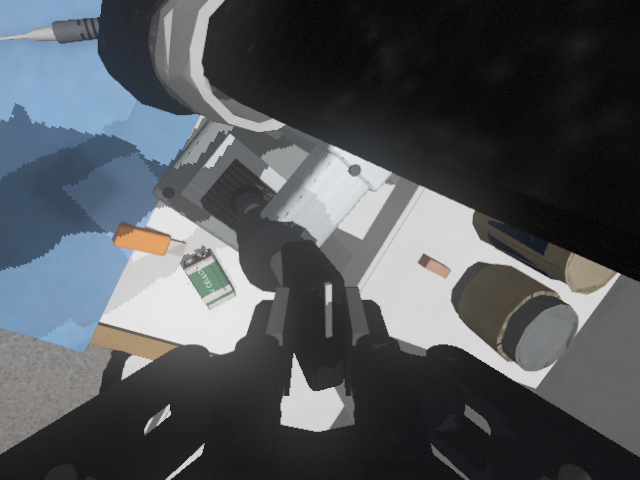

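The bar at (318,315) is still following the pads. Continuing the turn in small steps.

Call:
play_rows --pt "0 0 4 0 0 0 0" --pt "0 0 8 0 0 0 0" --pt "0 0 8 0 0 0 0"

```text
clock: 12.35
tcp_pos: [0.5251, -0.3707, 0.1971]
tcp_rot: [[0.924, 0.373, 0.082], [0.378, -0.866, -0.327], [-0.051, 0.333, -0.942]]
contact_force: [-9.9, 10.9, 12.4]
width: 0.0177
grasp_force: 86.2
```

Call:
play_rows --pt "0 0 4 0 0 0 0" --pt "0 0 8 0 0 0 0" --pt "0 0 8 0 0 0 0"

```text
clock: 12.72
tcp_pos: [0.5255, -0.3702, 0.1972]
tcp_rot: [[0.967, 0.24, 0.083], [0.254, -0.911, -0.326], [-0.003, 0.336, -0.942]]
contact_force: [-8.4, 12.8, 14.1]
width: 0.0173
grasp_force: 85.4
```

Run:
```python
from h import *
o=env.get_obs();print(o['contact_force'],o['ft_torque'],o['joints'],o['width'],np.degrees(np.arctan2(o['tcp_rot'][1][1],o['tcp_rot'][0][1])))
```

```text
[-8.41925673 12.81037038 14.14389688] [ 2.90705818  2.25529227 -0.27807447] [-35.96416408  26.53195528  85.14014695 -15.43056774  53.98871093
  46.8416088 ] 0.017338494085136307 -75.23884709625597
```

Run:
```python
from h import *
w=cam('wrist');P=cloud(w)
for n in (0,):
    q=P[215:284,260:370].reshape(-1,3);d=q[:,:2]-[.526,-.366]
    m=(q[:,2]>.19)&(q[:,2]<.24)&(np.hypot(*d.T)<.03)&(np.hypot(*d.T)>.012);q=q[m]
    print(len(q),q[:,2].max()); s=q[q[:,2]>q[:,2].max()-.006];c=s.mean(0);print(len(s),c,np.degrees(np.arctan2(c[1]+.366,c[0]-.526)),cv2.minAreaRect((s[:,:2]*1000).astype(np.float32)))
save(w,'w8.png')
```

```text
1797 0.2212676805740544
505 [ 0.54647897 -0.3604167   0.21789266] 15.250229719381268 ((546.4017333984375, -360.6723327636719), (4.9229044914245605, 13.705095291137695), 8.859262466430664)
```

View pics/w8.png

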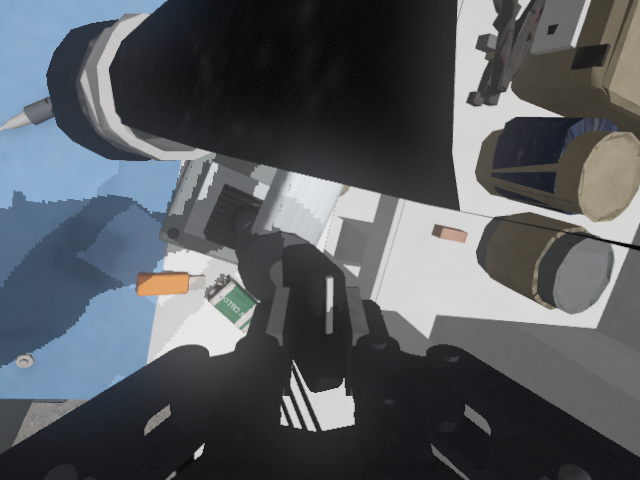

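The bar is at (315,320) and follows. The pad-free end measures 9–15° yaw, so the twist is about 0.35 rad: past the sticking point and engaged. Finishing the turn, numbers only from here.

Call:
play_rows --pt "0 0 4 0 0 0 0" --pt "0 0 8 0 0 0 0" --pt "0 0 12 0 0 0 0" --pt "0 0 16 0 0 0 0" --pt "0 0 20 0 0 0 0" --pt "0 0 20 0 0 0 0"

```text
clock: 13.52
tcp_pos: [0.5263, -0.37, 0.1974]
tcp_rot: [[0.991, -0.106, 0.085], [-0.073, -0.943, -0.326], [0.115, 0.317, -0.942]]
contact_force: [-6.3, 12.9, 13.3]
width: 0.0176
grasp_force: 69.2
```

```bash
cat > ang.py <<'E'
from h import *
o=env.get_obs();print(o['contact_force'],o['ft_torque'],o['joints'][5],o['width'],'toolx',90+np.degrees(np.arctan2(o['tcp_rot'][1][1],o['tcp_rot'][0][1])))
w=cam('wrist');P=cloud(w)
q=P[215:284,260:370].reshape(-1,3);d=q[:,:2]-[.526,-.366]
m=(q[:,2]>.19)&(q[:,2]<.24)&(np.hypot(*d.T)<.03)&(np.hypot(*d.T)>.012);q=q[m]
s=q[q[:,2]>q[:,2].max()-.006];c=s.mean(0);print(len(s),c,q[:,2].max(),np.degrees(np.arctan2(c[1]+.366,c[0]-.526)),cv2.minAreaRect((s[:,:2]*1000).astype(np.float32)))
E
python3 ang.py
```

```text
[-6.27209515 12.9262625  13.3187431 ] [ 3.01096419  1.38716245 -0.21258086] 66.86452377933874 0.017605788093559647 toolx -6.421233182853555
611 [ 0.54640245 -0.3678326   0.21801779] 0.22112122852782712 -5.132672438010218 ((546.1401977539062, -368.4212646484375), (13.887604713439941, 5.391810417175293), 80.06352996826172)
```

Call:
play_rows --pt "0 0 3 0 0 0 0" --pt "0 0 6 0 0 0 0" --pt "0 0 6 0 0 0 0"

```text
clock: 13.95
tcp_pos: [0.5267, -0.3701, 0.1975]
tcp_rot: [[0.974, -0.208, 0.086], [-0.17, -0.93, -0.326], [0.148, 0.303, -0.941]]
contact_force: [-5.3, 13.2, 12.4]
width: 0.0175
grasp_force: 62.7
```

```bash
python3 ang.py
python3 - <<'E'
from h import *
R=orient(20,105,-99.4);o=env.get_obs();print(row(np.array(o['tcp_rot']),np.array(o['tcp_pos'])+[0,0,.002]))
E
```

```text
[-5.29968659 13.22828934 12.37821777] [2.84203966 1.07299261 0.14755569] 72.83155416602075 0.017542567395759354 toolx -12.632592010866205
598 [ 0.54602736 -0.36973956  0.21807217] 0.22123970973080698 -10.576626836255965 ((545.8261108398438, -370.34918212890625), (14.179022789001465, 5.336764812469482), 74.3402099609375)
(array([0., 0., 0.]), array([ 0.3,  0.6, -1.9]))
```

Torque reversed at -10.6° bar yaw, so the grip is at the locked stop. The tool-height/force slope puts the foot at about 9 N. Releasing and withdrawing.

Call:
play_rows --pt "0 0 0 0 0 0 25" --pt "0 0 0 0 0 0 50" --pt "0 0 0 0 0 0 50" --pt "0 0 0 0 0 0 50" --pt "0 0 0 0 0 -10 50" --pt "0 0 0 0 0 -25 50" --pt "0 0 0 0 0 -45 50" --pt "0 0 0 0 0 -70 50" --pt "0 0 0 0 0 -95 50" --pt "0 0 0 0 0 -95 50" --pt "0 0 0 0 0 -95 50"

```text
clock: 15.38
tcp_pos: [0.5189, -0.3414, 0.2855]
tcp_rot: [[0.974, -0.208, 0.087], [-0.169, -0.929, -0.33], [0.149, 0.307, -0.94]]
contact_force: [0.6, 0.4, -0.1]
width: 0.0423
grasp_force: 0.0
```

Run:
```python
from h import *
w=cam('wrist');P=cloud(w)
m=(P[...,2]>.19)&(P[...,2]<.24)&(np.hypot(P[...,0]-.526,P[...,1]+.366)<.027)
q=P[m];zt=np.percentile(q[:,2],97);s=q[q[:,2]>zt-.004];print(zt,len(s),cv2.minAreaRect((s[:,:2]*1000).astype(np.float32)))
f=np.load('w4.npz')['P'];m=(f[...,2]>.22)&(f[...,2]<.27)&(np.hypot(f[...,0]-.526,f[...,1]+.366)<.027);print('was',np.percentile(f[m][:,2],97))
o=env.get_obs();print(o['clock'],o['contact_force'],o['tcp_pos'])
```

```text
0.22189559255024605 1839 ((525.79296875, -366.111083984375), (14.141999244689941, 46.00365447998047), 78.96405029296875)
was 0.2505705893170821
15.425 [ 1.24769343 -0.47838369  0.16890411] [ 0.51875033 -0.34148327  0.284938  ]
```

```bash
python3 -c "
from h import *
print(env.sign_off())"
```

```text
the job is handed in; nothing more can be done
None
```

I handed the job in with the press unlocked, pressed down and locked again, and the gripper clear. I estimate the foot bears 7–9 N from tool force and height; it wasn't measured after release, and I don't know the verdict. I viewed 11 pictures, one over the limit of 10.

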